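Scrub the beaker and hold the brush over the drip tray

ROBOT

A 6-joint arm with a two-finger parallel gripper is mounted at the origin on the work surface. World frame = base frame: x ahead of the robot, y to its left, z up, the work surface at z = 0. Lengths are in m, angles in rad, forces in N, time in s.
With the tool pointing down it reaches from about 0.35 to 0.875 m from the base axis. Payload 4.2 kg.
Tool frame: the origin (TCP) lies between the finger pads; the fingertips stand 14 mm ahead of it and the grasp point (between the pads) lies 5 mm behind it; z points along the fingers, y is the line along which they close (so a half turn about z gives the same grasp; the last joint's range is limited). The gripper opens to 85 mm and grips with 20 to 120 N. Pads are 22 mm wide; open, the fingers measure 114 mm over their backs; the gripper's body (76 mm by 85 mm) begins 54 mm behind the grasp point. The pads swing forward as they close: fully open they stand 13 mm farther back than shut.
Start: joints at [1.534, 0.385, 0.008, 0, -1.194, -0.259], TCP at [0.182, 0.598, 0.245] pointing down, gripper open.
Joint ranges: [-3.14, 3.14], [-1.21, 2.06], [-1.07, 1.41], [-3.16, 2.05], [-2.99, -0.16], [-3.1, 3.1]. Speed limits (rad/s): [2.79, 2.79, 3.14, 3.14, 3.14, 3.14].

INTERFACE

Orientations are given as a 3x3 rotation matrix whose columns are the frame's x, y, z axes.
In Python, from plant import env gives the robot as it stands.
- The arm moves only by the tool step_arm, never from a script. Its argument "moves" is a list of rows, each a list of 3 entries, a list of its own where there are three numbers: the gripper's target within -1 to 1 (shut at 1, half-way at 0, fully open at -1), then the shift along the tool's x, y, z in mm, then the turn, a rotation vector about the tool's x, y, z in rad. In form: [[fingers, [tx, ty, tz], [rx, ry, rz]], ...]. A call has 1 to 20 rows; each row is the pose to reach, as a shift and turn from the pose commanded when the call began, along the tool's axes at that moment; what a row does not reach only later rows make up. A row lasts 1/12 s, in which the tool goes at most 41.7 mm and 7.16 degrees, less where a joint would pass 70% of its speed; a pose out of reach is approached as far as the arm can. A call with a gripper value outside its range is refused whole. The fingers move at their own pace and stop on an object; the grip force is fixed at half the most. Time passes only in rows, so rows that repeat a pose let the fingers close. It gives the time, the measured TCP pose, the force, the opening and the grip force at its end, in the units of the state.
- env.get_obs(): the state, without advancing time (a new reading comes with each control period).
- env.snapshot(name): name is "scene" or "top"; returns a dict with "image" (420x560x3 uint8, blue, green, red), "camera_matrix" (3x3 intrinsics, pixels), "D" ([k1, k2, p1, p2, k3] as OpenCV has them; the pictures are not rectified), "R" (3x3) and "t" (3): a world point X has camera coordinates R X + t. Camera axes: x right, y down, z forward; pixel columns grow to the right and rows downward; lengths in m; the calibration is good to about 2 mm. A picture is of the moment at which its call begins. There is no depth.
- env.hand_in(): hands the job in; it is judged then, once.
Trained networks look in the newest picture that a camera, given by its name, has taken for a name from the list of things; names that differ only in an ending like _2 or _b are one class to them, and where a whole thing is asked for, a point or a joint stands for the part that bears it (a point fixed in the world has none). Each returns a list of dicts, best first, with "p" (0 to 1); they miss things now and then, are a little off and sometimes report something else, mostly with a low value. They report only what shows in the picture. A call takes as long as a camera call. They do not tell look-alikes from the thing itself.
- env.boxes_of(camera, name): "bbox" ([left, top, right, bottom] in pixels, round what is visible of it).
The state is a dict: "time": time; "joints": joint angles; "qvel": joint speeds; "joint_torque": joint torques, N m; "ee_pos": TCP position; "orientation": TCP orientation; "force": force on the tool from outside, world axes, zero at the start; "wrist_torque": the same for the moment, N m; "opening": opening from 0.0 (shut) to 1.0 (fully open); "grasp_force": force on a finger pad.
Only numpy, scipy, OpenCV 4.12 (cv2) and the standard library are available. Lean on these libraries where they do the work, as an engineer would, in place of code of your own. Each camera call takes 0.05 s, during which the arm holds its last target. There are 200 camera calls.

TASK

Scrub the inside of the glass beaker with the brush standing in it: twice, raise the brush about 5 cm and push it back down to the beaker's floor, then draw it right out. Carry it over the steel drip tray, tip it at least 60 degrees from upright towards level, and finish while still holding it there, still and gripped only by the robot: bristle head above the tray and the whole brush at least 10 cm above the bench. Leave the beaker standing upright in its stand and do not disturb the tube rack, the tip box or the bottle.

Things in the scene. Friction and masses are not known exactly. Their poses are not given: they have to be found in the camera images.
- stand: Fixed blue washing stand on the bench: square plate 140 x 140 mm, 8 mm thick, with a ring-shaped collar (outer diameter about 100 mm, up to 24 mm above the bench) in which the beaker stands. Origin: centre of its underside on the bench; z up. It may be on the robot's left or right.
- beaker: Clear glass beaker, straight-walled, outside diameter 82 mm, inside diameter 76 mm, 110 mm tall, floor 4 mm thick, about 0.25 kg, loose but seated 16 mm deep in the stand's collar with about 2 mm play. Origin: centre of its underside (8 mm above the bench); z up, so its rim is at z = 110 mm in its own frame, 118 mm above the bench.
- brush: Round beaker brush 225 mm long, about 0.12 kg, standing upright and loose in the beaker. From the bottom: stiff green bristle head, diameter 56 mm, 62 mm long; steel stem, diameter 8 mm, to 125 mm; round yellow handle, diameter 20 mm, 125 to 225 mm. Origin: centre of the head's flat bottom, at the start on the beaker's floor, 12 mm above the bench; z runs along the brush to the handle's end.
- brush_tip (a point): Centre of the bottom face of the brush's bristle head (the brush's origin).
- brush_head (a point): Middle of the bristle head, 31 mm along the brush's z axis from its bottom.
- brush_handle (a point): Point on the axis of the yellow handle, 185 mm along the brush's z axis from its bottom: a good place to grip (handle 20 mm thick there). At the start 197 mm above the bench.
- tray: Fixed shallow steel drip tray, 200 mm along its x, 260 mm along its y, rim 18 mm high. Origin: centre of its underside on the bench; z up. It lies on the other side of the robot's centre line from the stand.
- tube_rack: Bystander: flat orange tube rack, 100 x 200 x 30 mm, loose. Origin: centre of its underside.
- tip_box: Bystander: green pipette-tip box with a red top, 85 x 120 x 68 mm, loose. Origin: centre of its underside.
- reagent: Bystander: small white bottle with a blue cap, 48 mm in diameter, 100 mm tall, loose. Origin: centre of its underside.
There are look-alikes about, which are no part of the job. Of the things like the beaker, leave any that is blue; of the rest the smaller one is meant. Leave any blue or orange look-alike of the brush alone.

How it is judged:
On the way, in this order (a step that is already met when the one before it is completed fails the run):
1. the brush is raised at least 35 mm inside the beaker (z of brush in the frame of beaker between 0.039 and 0.1 m and horizontal distance between beaker and brush below 0.03 m and angle between brush's own z axis and vertical below 0.35 rad and contact force between the fingers and brush above 1 N), for 0.05 s.
2. it is back down on or near the beaker's floor (within 11 mm) (z of brush in the frame of beaker below 0.015 m and horizontal distance between beaker and brush below 0.03 m and angle between brush's own z axis and vertical below 0.35 rad), for 0.05 s.
3. it is raised a second time, at least 35 mm, inside the beaker (all of step 1), for 0.05 s.
4. it is back down a second time (all of step 2), for 0.05 s.
5. the brush is drawn right out, its bottom above the beaker's rim (z of brush in the frame of beaker above 0.111 m and contact force between the fingers and brush above 1 N), for 0.1 s.
At the end, for the whole second after the job is handed in: Brush gripped by the fingers (over 1 N), 60 to 120 deg from upright, head middle over the 200 x 260 mm tray, head bottom and handle point over 100 mm above the bench, slower than 30 mm/s, touching nothing else listed; beaker upright in its stand (15 mm); bystanders within 30 mm of their start (contact force between the fingers and brush above 1 N and height (world z) of each of brush_tip, brush_handle above 0.1 m and angle between brush's own z axis and vertical between 1.047 and 2.1 rad and x of brush_head in the frame of tray between -0.1 and 0.1 m and y of brush_head in the frame of tray between -0.13 and 0.13 m and linear speed of brush below 0.03 m/s and angle between beaker's own z axis and vertical below 0.1 rad and distance between beaker and stand below 0.015 m and contact force between brush and beaker below 0.2 N and contact force between brush and stand below 0.2 N and contact force between brush and tray below 0.2 N and contact force between brush and tube_rack below 0.2 N and contact force between brush and tip_box below 0.2 N and contact force between brush and reagent below 0.2 N and distance of each of tube_rack, tip_box, reagent from where it was at the start of the episode below 0.03 m); the arm keeps its last pose, push and grip.
It fails at once if the beaker is tipped over or pulled out of its stand (angle between beaker's own z axis and vertical above 0.3 rad or distance between beaker and stand above 0.04 m).
It fails at once if a bystander is disturbed (moved more than 30 mm) (distance of any of tube_rack, tip_box, reagent from where it was at the start of the episode above 0.03 m).
It also fails if it takes over 51 s, if anything falls off the work surface, if the arm or the gripper's body presses on something with over 40 N, if the wrist force passes 120 N, or if a joint passes its speed limit or range.

## Working session

There is one attempt and no reset: what is moved stays moved. The work goes in short steps, Python scripts to look and compute and a tool call to move; the robot and the scene stay as the last step left them, time stands still between calls to the robot, and variables do not carry over. Pictures are saved under pics/ and viewed, at most 10 in all, crops included, and the job is handed in when it is done.

Besides the shell and the picture viewer there is one more tool, called after "Emit:" as name(argument=value, ...), one argument or row to a line, values as JSON. step_arm: Moves the arm, as the interface text tells. Its arguments: {"type":"object","properties":{"moves":{"type":"array","items":{"type":"array"}}},"required":["moves"]}

```bash
mkdir -p pics
cat > h.py <<'E'
import numpy as np,cv2,pickle
from plant import env
def snap(c,fn=None):
    s=env.snapshot(c)
    if fn: cv2.imwrite(fn,s["image"])
    pickle.dump(s,open(f"/tmp/{c}.pkl","wb")); return s
def load(c): return pickle.load(open(f"/tmp/{c}.pkl","rb"))
def ray(s,uv):
    K,D,R,t=[np.array(s[k],float) for k in("camera_matrix","D","R","t")]
    p=cv2.undistortPoints(np.array([[uv]],float),K,D)[0,0]
    return -R.T@t.ravel(), R.T@np.array([p[0],p[1],1])
def atz(s,uv,z):
    o,d=ray(s,uv); return o+d*(z-o[2])/d[2]
def proj(s,X):
    K,D,R,t=[np.array(s[k],float) for k in("camera_matrix","D","R","t")]
    return cv2.projectPoints(np.array(X,float).reshape(-1,1,3),cv2.Rodrigues(R)[0],t,K,D)[0].reshape(-1,2)
E
python3 - <<'E'
from h import *
o=env.get_obs();print(o["ee_pos"],o["orientation"],o["force"])
for c in("scene","top"):
    s=snap(c,f"pics/{c}0.png"); print(c,-np.array(s["R"]).T@np.array(s["t"]).ravel())
    for n in("beaker","brush","brush_handle","stand","tray","tube_rack","tip_box","reagent"):
        print(n,[(np.round(b["bbox"]).astype(int).tolist(),round(b["p"],2)) for b in env.boxes_of(c,n)[:5]])
E
```

```text
[0.18202339 0.59731589 0.2441963 ] [[ 9.56505464e-01 -2.91713868e-01 -5.63378216e-04]
 [-2.91714396e-01 -9.56503000e-01 -2.17299668e-03]
 [ 9.50203122e-05  2.24282873e-03 -9.99997480e-01]] [ 0.60673488 -0.71943656 -0.14331987]
scene [1.221155   0.21807382 0.72647035]
beaker [([261, 160, 299, 215], 0.81), ([167, 133, 208, 204], 0.79), ([206, 179, 244, 234], 0.74)]
brush [([161, 176, 187, 270], 0.81), ([147, 150, 172, 234], 0.61), ([214, 144, 224, 203], 0.59)]
brush_handle [([160, 175, 190, 270], 0.72), ([144, 146, 171, 241], 0.64), ([216, 143, 226, 202], 0.58)]
stand [([186, 216, 259, 253], 0.67)]
tray [([332, 239, 481, 360], 0.93)]
tube_rack [([202, 281, 316, 369], 0.8)]
tip_box [([346, 326, 419, 395], 0.7)]
reagent [([141, 251, 167, 294], 0.84)]
top [ 0.53003907 -0.05033107  1.01458995]
beaker [([381, 255, 446, 314], 0.88), ([292, 276, 330, 319], 0.86), ([326, 220, 360, 256], 0.8)]
brush [([330, 221, 361, 248], 0.66), ([348, 170, 381, 196], 0.59), ([381, 198, 427, 225], 0.56), ([105, 179, 223, 278], 0.5)]
brush_handle [([382, 201, 427, 220], 0.89), ([333, 220, 362, 248], 0.87), ([349, 168, 386, 196], 0.66)]
stand [([308, 207, 366, 265], 0.81), ([332, 226, 362, 249], 0.3)]
tray [([105, 179, 222, 277], 0.67)]
tube_rack [([223, 126, 306, 176], 0.8)]
tip_box [([140, 124, 197, 170], 0.65)]
reagent [([346, 134, 370, 160], 0.81), ([331, 222, 360, 248], 0.44), ([110, 179, 223, 278], 0.4)]
```

View pics/scene0.png

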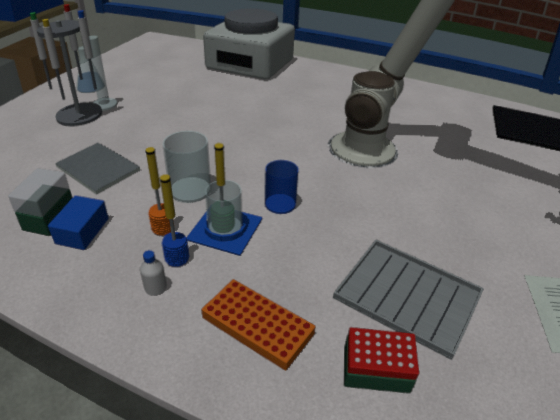

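View pics/top0.png

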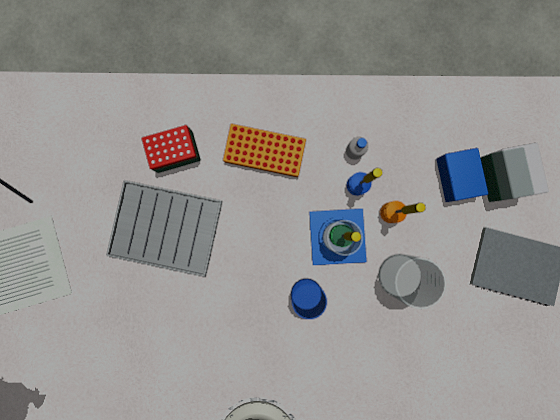

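The pictures show three beakers. The blue one (scene 281,187) is to be left. The large clear one (scene 188,166; top 400,281) is too big. The small clear one in the blue stand (scene 224,207; top 343,238) fits. There are three brushes: orange (scene 160,218) and blue (scene 175,248) are to be left. The green-headed one in the small beaker (scene 220,145–230) is the one meant. I'll confirm with a crop and measure.

Run:
```python
from h import *
s=load("scene");t=load("top")
a=cv2.resize(s["image"][130:260,140:310],None,fx=2.3,fy=2.3,interpolation=cv2.INTER_CUBIC)
b=cv2.resize(t["image"][190:280,290:420],None,fx=3,fy=3,interpolation=cv2.INTER_CUBIC)
H=max(a.shape[0],b.shape[0]);f=lambda i:cv2.copyMakeBorder(i,0,H-i.shape[0],0,0,0)
cv2.imwrite("pics/crop.png",np.hstack([f(a),f(b)]))
for n,im,(x0,y0,x1,y1) in(("scene",s,(205,140,235,190)),("top",t,(345,225,368,248))):
    h=cv2.cvtColor(im["image"],cv2.COLOR_BGR2HSV)[y0:y1,x0:x1]
    m=((h[...,0]>18)&(h[...,0]<35)&(h[...,1]>150)&(h[...,2]>70)).astype(np.uint8)
    ys,xs=np.nonzero(m);print(n,len(xs),xs.min()+x0,xs.max()+x0,ys.min()+y0,ys.max()+y0,xs.mean()+x0,ys.mean()+y0)
# stand plate
for n,im,(x0,y0,x1,y1) in(("top",t,(300,200,375,272)),):
    h=cv2.cvtColor(im["image"],cv2.COLOR_BGR2HSV)[y0:y1,x0:x1]
    m=((h[...,0]>100)&(h[...,0]<125)&(h[...,1]>150)).astype(np.uint8)
    ys,xs=np.nonzero(m);r=cv2.minAreaRect(np.c_[xs+x0,ys+y0].astype(np.float32));print(r)
    for c in cv2.boxPoints(r):print(c,atz(t,c,.008))
    print("stand",atz(t,r[0],.008))
print("handle end from top",atz(t,(355,237),.237))
h=atz(t,(355,237),.237);print(proj(s,[h,h-[0,0,.1],h-[0,0,.225]]),proj(t,[h,h-[0,0,.1],h-[0,0,.225]]))
g=cv2.cvtColor(t["image"],cv2.COLOR_BGR2GRAY);hh=cv2.cvtColor(t["image"],cv2.COLOR_BGR2HSV)[176:282,100:226]
for nm,bx,z in(("tray",(105,179,222,277),.018),("reagent",(346,134,370,160),.1),("tube_rack",(223,126,306,176),.03),("tip",(140,124,197,170),.068)):
    print(nm,atz(t,((bx[0]+bx[2])/2,(bx[1]+bx[3])/2),z))
for c in((124,181),(222,199),(207,276),(108,257)):print("traycorner",atz(t,c,.018))
```

```text
scene 217 215 222 144 185 218.82027649769586 164.75115207373273
top 76 351 360 232 241 355.5263157894737 236.21052631578948
((337.2918395996094, 236.6692657470703), (53.27105712890625, 53.520572662353516), 86.42366790771484)
[308.9222  211.75487] [ 0.58287236 -0.12627473  0.008     ]
[362.33853 208.41634] [ 0.59310487 -0.2646674   0.008     ]
[365.66147 261.58368] [ 0.45611263 -0.27305272  0.008     ]
[312.24515 264.92218] [ 0.44584867 -0.13576407  0.008     ]
stand [ 0.51920783 -0.20000082  0.008     ]
handle end from top [ 0.52143406 -0.20124071  0.237     ]
[[219.55837071 144.48096075]
 [221.51896291 183.46620834]
 [223.76186116 225.98350488]] [[355.         237.        ]
 [346.36918375 236.40460433]
 [338.00760923 235.82798897]]
tray [0.53636645 0.24756887 0.018     ]
reagent [ 0.73353788 -0.23484594  0.1       ]
tube_rack [ 0.73639115 -0.00970171  0.03      ]
tip [0.73585708 0.22581699 0.068     ]
traycorner [0.6566096  0.35309848 0.018     ]
traycorner [0.61275926 0.09873149 0.018     ]
traycorner [0.41540985 0.13309896 0.018     ]
traycorner [0.46072155 0.38734005 0.018     ]
```

View pics/crop.png

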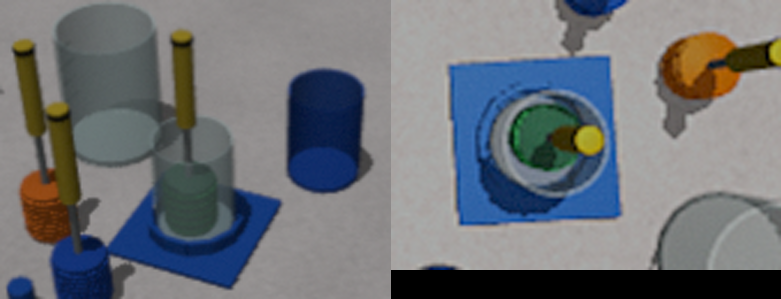

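The crop confirms it: the green-headed brush stands upright in the small clear beaker in the blue stand, with its handle end at top (355,237), which gives an axis at about (0.521, -0.201). I'll go above it now, with the tool axes aligned to the world.

Emit:
step_arm(
  moves=[
    [-1,[30,35,-40],[0,0,0]],
    [-1,[60,66,-86],[0,0,-0.05]],
    [-1,[90,99,-86],[0,0,-0.1]],
    [-1,[115,130,-86],[0,0,-0.15]],
    [-1,[140,161,-86],[0,0,-0.2]],
    [-1,[166,192,-86],[0,0,-0.25]],
    [-1,[192,223,-86],[0,0,-0.296]],
    [-1,[218,254,-86],[0,0,-0.296]],
    [-1,[244,285,-86],[0,0,-0.296]],
    [-1,[270,316,-86],[0,0,-0.296]],
    [-1,[296,347,-86],[0,0,-0.296]],
    [-1,[322,378,-86],[0,0,-0.296]],
    [-1,[348,409,-86],[0,0,-0.296]],
    [-1,[374,440,-86],[0,0,-0.296]],
    [-1,[400,471,-86],[0,0,-0.296]],
    [-1,[426,502,-86],[0,0,-0.296]],
    [-1,[452,533,-86],[0,0,-0.296]],
    [-1,[478,564,-86],[0,0,-0.296]],
    [-1,[504,595,-86],[0,0,-0.296]],
    [-1,[530,630,-86],[0,0,-0.296]],
  ],
)

```text
time: 2.57
ee_pos: [0.5002, -0.146, 0.3315]
orientation: [[1.0, 0.0, 0.001], [0.0, -1.0, 0.0], [0.001, -0.0, -1.0]]
force: [1.7, 1.4, -0.2]
opening: 1.002
grasp_force: 0.0
```

Run:
```python
from h import *
o=env.get_obs();print(o["time"],o["ee_pos"],o["orientation"].tolist() if hasattr(o["orientation"],"tolist") else o["orientation"],o["joints"])
```

```text
2.5667 [ 0.50016547 -0.14601941  0.33153219] [[0.9999997047857264, 1.3861678347796743e-06, 0.0007683921775071074], [1.373850040385165e-06, -0.9999999998705574, 1.603113638937161e-05], [0.0007683921996295324, -1.6030076001127938e-05, -0.9999997046581885]] [ 2.76703228e-02  1.54312356e-01 -9.37338131e-02  5.40024757e-06
 -1.32198162e+00  1.54312606e+00]
```

Emit:
step_arm(
  moves=[
    [-1,[8,20,20],[0,0,0]],
    [-1,[16,41,40],[0,0,0]],
    [-1,[16,41,60],[0,0,0]],
    [-1,[16,41,60],[0,0,0]],
    [-1,[16,41,60],[0,0,0]],
  ],
)

```text
time: 2.98
ee_pos: [0.5153, -0.185, 0.2707]
orientation: [[1.0, -0.0, -0.003], [-0.0, -1.0, -0.0], [-0.003, 0.0, -1.0]]
force: [-0.3, -0.7, 0.2]
opening: 0.997
grasp_force: 0.0
```

Run:
```python
from h import *
o=env.get_obs();p=o["ee_pos"];print(p)
s=snap("scene");c=proj(s,[p])[0];print(c, proj(s,[[.521,-.201,.237]]))
x,y=60,60
im=s["image"][80:270,130:320];cv2.imwrite("pics/c1.png",cv2.resize(im,None,fx=3,fy=3,interpolation=cv2.INTER_CUBIC))
```

```text
[ 0.51525052 -0.18504963  0.27069511]
[227.32176744 130.61930552] [[219.7624417  144.41032274]]
```

View pics/c1.png

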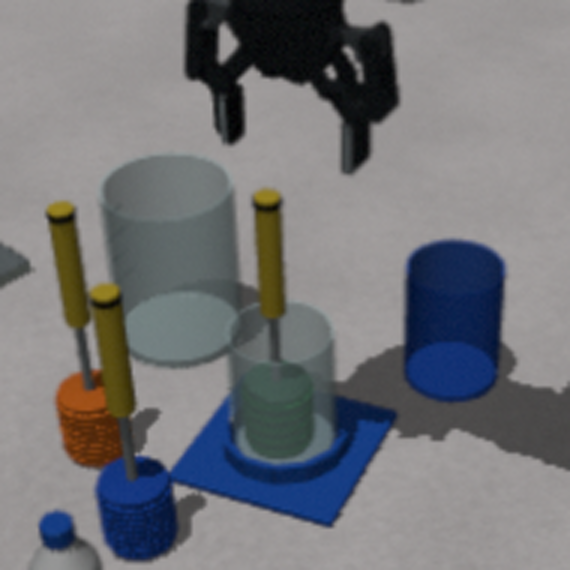

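The picture shows the open fingers above and slightly right of the yellow handle end (crop 267,197), with nothing in the way. I'll centre on it, descend and close.

Emit:
step_arm(
  moves=[
    [-1,[6,16,0],[0,0,0]],
    [-1,[6,16,0],[0,0,0]],
    [-1,[6,16,18],[0,0,0]],
    [-1,[6,16,36],[0,0,0]],
    [-1,[6,16,54],[0,0,0]],
    [-1,[6,16,66],[0,0,0]],
    [-1,[6,16,74],[0,0,0]],
    [-1,[6,16,74],[0,0,0]],
    [-1,[6,16,74],[0,0,0]],
    [-1,[6,16,74],[0,0,0]],
  ],
)

```text
time: 3.87
ee_pos: [0.5226, -0.2007, 0.1989]
orientation: [[1.0, 0.001, 0.003], [0.001, -1.0, -0.001], [0.003, 0.001, -1.0]]
force: [0.4, 0.6, -0.6]
opening: 1.002
grasp_force: 0.0
```

Run:
```python
from h import *
o=env.get_obs();print(o["ee_pos"],o["force"])
s=snap("scene")
im=s["image"][100:260,140:300];cv2.imwrite("pics/c2.png",cv2.resize(im,None,fx=3.5,fy=3.5,interpolation=cv2.INTER_CUBIC))
```

```text
[ 0.5226242  -0.20067922  0.19892598] [ 0.42450275  0.57926119 -0.59082532]
```

View pics/c2.png

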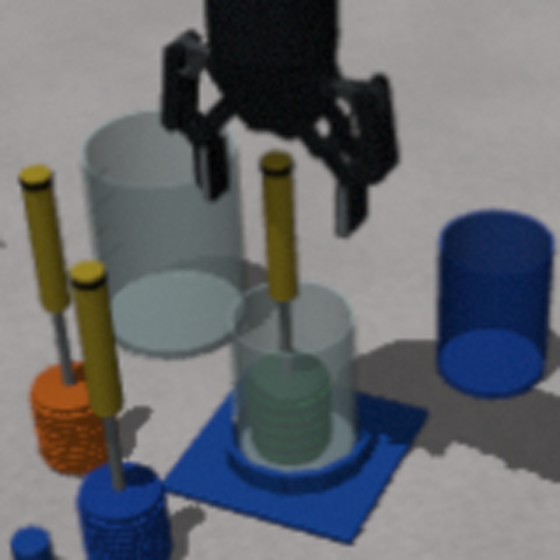

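The handle is centred between the fingers, with its end (crop 276,160) below the gripper body. I'll close now.

Emit:
step_arm(
  moves=[
    [1,[0,0,0],[0,0,0]],
    [1,[0,0,0],[0,0,0]],
    [1,[0,0,0],[0,0,0]],
    [1,[0,0,0],[0,0,0]],
    [1,[0,0,0],[0,0,0]],
    [1,[0,0,0],[0,0,0]],
    [1,[0,0,0],[0,0,0]],
    [1,[0,0,0],[0,0,0]],
    [1,[0,0,0],[0,0,0]],
    [1,[0,0,0],[0,0,0]],
  ],
)

```text
time: 4.75
ee_pos: [0.5218, -0.2009, 0.1974]
orientation: [[1.0, 0.0, 0.0], [0.0, -1.0, -0.0], [0.0, 0.0, -1.0]]
force: [-0.2, -1.5, 1.4]
opening: 0.221
grasp_force: 58.6
```

Emit:
step_arm(
  moves=[
    [1,[0,0,-12],[0,0,0]],
    [1,[0,0,-25],[0,0,0]],
    [1,[0,0,-38],[0,0,0]],
    [1,[0,0,-50],[0,0,0]],
    [1,[0,0,-50],[0,0,0]],
    [1,[0,0,-50],[0,0,0]],
    [1,[0,0,-50],[0,0,0]],
    [1,[0,0,-50],[0,0,0]],
  ],
)

```text
time: 5.42
ee_pos: [0.521, -0.2005, 0.2459]
orientation: [[1.0, 0.0, -0.003], [0.0, -1.0, 0.001], [-0.003, -0.001, -1.0]]
force: [0.1, -0.5, -2.0]
opening: 0.216
grasp_force: 58.7
```

Run:
```python
from h import *
o=env.get_obs();print(o["ee_pos"],o["force"],o["grasp_force"])
s=snap("scene")
im=s["image"][80:260,130:310];cv2.imwrite("pics/c3.png",cv2.resize(im,None,fx=3,fy=3,interpolation=cv2.INTER_CUBIC))
```

```text
[ 0.52100104 -0.20054523  0.24592198] [ 0.06839533 -0.53078136 -1.95092238] 58.72770309448242
```

View pics/c3.png

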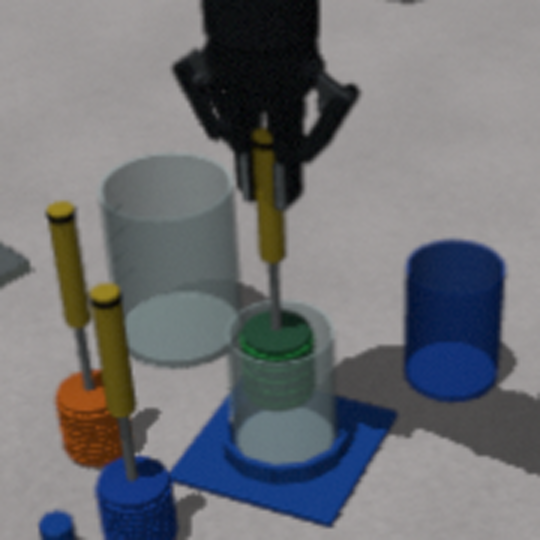

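The picture shows the head (crop 277,350) raised about 5 cm inside the beaker, held upright. Next is down, up and down again.

Emit:
step_arm(
  moves=[
    [1,[0,0,15],[0,0,0]],
    [1,[0,0,30],[0,0,0]],
    [1,[0,0,42],[0,0,0]],
    [1,[0,0,47],[0,0,0]],
    [1,[0,0,48],[0,0,0]],
    [1,[0,0,48],[0,0,0]],
    [1,[0,0,48],[0,0,0]],
    [1,[0,0,48],[0,0,0]],
  ],
)

```text
time: 6.13
ee_pos: [0.5221, -0.2008, 0.2]
orientation: [[1.0, 0.0, 0.001], [0.0, -1.0, -0.0], [0.001, 0.0, -1.0]]
force: [0.2, 0.1, -2.2]
opening: 0.218
grasp_force: 58.6
```

Emit:
step_arm(
  moves=[
    [1,[0,0,-12],[0,0,0]],
    [1,[0,0,-25],[0,0,0]],
    [1,[0,0,-38],[0,0,0]],
    [1,[0,0,-50],[0,0,0]],
    [1,[0,0,-50],[0,0,0]],
    [1,[0,0,-50],[0,0,0]],
    [1,[0,0,-50],[0,0,0]],
    [1,[0,0,-50],[0,0,0]],
  ],
)

```text
time: 6.8
ee_pos: [0.5211, -0.2007, 0.2483]
orientation: [[1.0, 0.0, -0.002], [0.0, -1.0, 0.0], [-0.002, -0.0, -1.0]]
force: [-0.0, 0.1, -1.0]
opening: 0.216
grasp_force: 58.7
```

Emit:
step_arm(
  moves=[
    [1,[0,0,15],[0,0,0]],
    [1,[0,0,30],[0,0,0]],
    [1,[0,0,42],[0,0,0]],
    [1,[0,0,48],[0,0,0]],
    [1,[0,0,49],[0,0,0]],
    [1,[0,0,49],[0,0,0]],
    [1,[0,0,49],[0,0,0]],
    [1,[0,0,49],[0,0,0]],
  ],
)

```text
time: 7.47
ee_pos: [0.5223, -0.2009, 0.2012]
orientation: [[1.0, 0.0, 0.002], [0.0, -1.0, -0.0], [0.002, 0.0, -1.0]]
force: [0.2, -0.0, -1.0]
opening: 0.223
grasp_force: 58.7
```

Emit:
step_arm(
  moves=[
    [1,[0,0,4],[0,0,0]],
    [1,[0,0,4],[0,0,0]],
    [1,[0,0,4],[0,0,0]],
    [1,[0,0,-15],[0,0,0]],
    [1,[0,0,-33],[0,0,0]],
    [1,[0,0,-51],[0,0,0]],
    [1,[0,0,-69],[0,0,0]],
    [1,[0,0,-87],[0,0,0]],
    [1,[0,0,-105],[0,0,0]],
    [1,[0,0,-123],[0,0,0]],
    [1,[0,0,-141],[0,0,0]],
    [1,[0,0,-159],[0,0,0]],
    [1,[0,0,-177],[0,0,0]],
    [1,[0,0,-190],[0,0,0]],
    [1,[0,0,-190],[0,0,0]],
    [1,[0,0,-190],[0,0,0]],
  ],
)

```text
time: 8.8
ee_pos: [0.5215, -0.2005, 0.39]
orientation: [[1.0, 0.0, 0.0], [0.0, -1.0, 0.001], [0.0, -0.001, -1.0]]
force: [-0.2, 0.2, -3.4]
opening: 0.218
grasp_force: 58.8
```

Run:
```python
from h import *
o=env.get_obs();print(o["ee_pos"],o["force"],o["grasp_force"],o["joints"])
s=snap("scene")
im=s["image"][20:260,130:370];cv2.imwrite("pics/c4.png",cv2.resize(im,None,fx=2.3,fy=2.3,interpolation=cv2.INTER_CUBIC))
```

```text
[ 0.52152874 -0.20054641  0.38999226] [-0.24599879  0.22661934 -3.4044463 ] 58.8415253162384 [-7.75323500e-02  2.06029853e-01  1.11723730e-01 -8.88135170e-04
 -1.47642576e+00  1.64847252e+00]
```

View pics/c4.png

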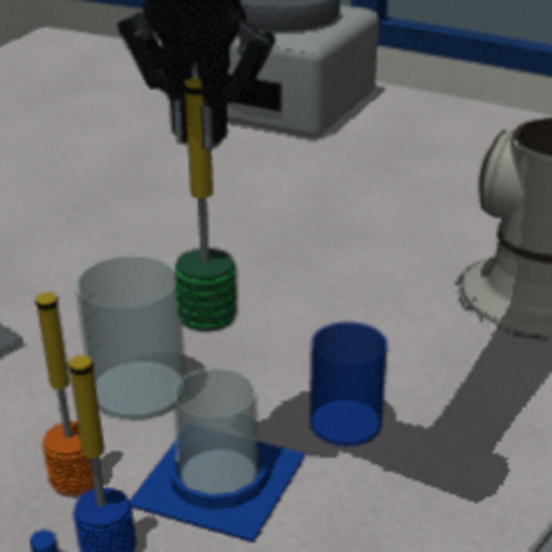

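The brush hangs clear with its head (crop 205,290) well above the rim, and the beaker is still upright in its stand. I'll carry it to the tray.

Emit:
step_arm(
  moves=[
    [1,[0,-10,0],[0,0,0]],
    [1,[2,-28,0],[0,0,0]],
    [1,[4,-48,0],[0,0,0]],
    [1,[6,-68,0],[0,0,0]],
    [1,[8,-88,0],[0,0,0]],
    [1,[10,-108,0],[0,0,0]],
    [1,[12,-128,0],[0,0,0]],
    [1,[14,-148,0],[0,0,0]],
    [1,[15,-168,0],[0,0,0]],
    [1,[15,-188,0],[0,0,0]],
    [1,[15,-208,0],[0,0,0]],
    [1,[15,-228,0],[0,0,0]],
    [1,[15,-248,0],[0,0,0]],
    [1,[15,-268,0],[0,0,0]],
    [1,[15,-280,0],[0,0,0]],
    [1,[15,-288,0],[0,0,0]],
    [1,[15,-290,0],[0,0,0]],
    [1,[15,-290,0],[0,0,0]],
    [1,[15,-290,0],[0,0,0]],
  ],
)

```text
time: 10.43
ee_pos: [0.5366, 0.0887, 0.3902]
orientation: [[1.0, -0.0, -0.0], [-0.0, -1.0, -0.0], [-0.0, 0.0, -1.0]]
force: [-0.4, -0.9, -2.1]
opening: 0.22
grasp_force: 58.8
```

Emit:
step_arm(
  moves=[
    [1,[0,0,0],[0.05,0,0]],
    [1,[0,0,0],[0.12,0,0]],
    [1,[0,0,0],[0.2,0,0]],
    [1,[0,0,0],[0.28,0,0]],
    [1,[0,0,0],[0.36,0,0]],
    [1,[0,0,0],[0.42,0,0]],
    [1,[0,0,0],[0.48,0,0]],
    [1,[0,0,0],[0.5,0,0]],
    [1,[0,0,0],[0.5,0,0]],
    [1,[0,0,0],[0.5,0,0]],
  ],
)

```text
time: 11.27
ee_pos: [0.5367, 0.0883, 0.3903]
orientation: [[1.0, -0.001, 0.0], [-0.001, -0.878, 0.478], [-0.0, -0.478, -0.878]]
force: [-0.0, -0.5, -1.9]
opening: 0.219
grasp_force: 58.9
```

Run:
```python
from h import *
o=env.get_obs();print(o["ee_pos"],o["force"],o["grasp_force"],np.round(o["joints"],3))
```

```text
[0.53672809 0.08826221 0.39028499] [-0.03189453 -0.525511   -1.86505183] 58.89091730117798 [ 0.177  0.175  0.171 -0.492 -1.482  1.416]
```

Emit:
step_arm(
  moves=[
    [1,[0,0,0],[0.05,0,0]],
    [1,[0,0,0],[0.12,0,0]],
    [1,[0,0,0],[0.2,0,0]],
    [1,[0,0,0],[0.28,0,0]],
    [1,[0,0,0],[0.36,0,0]],
    [1,[0,0,0],[0.44,0,0]],
    [1,[0,0,0],[0.52,0,0]],
    [1,[0,0,0],[0.6,0,0]],
    [1,[0,0,0],[0.68,0,0]],
    [1,[0,0,0],[0.76,0,0]],
    [1,[0,0,0],[0.82,0,0]],
    [1,[0,0,0],[0.84,0,0]],
    [1,[0,0,0],[0.84,0,0]],
    [1,[0,0,0],[0.84,0,0]],
    [1,[0,0,0],[0.84,0,0]],
    [1,[0,0,0],[0.84,0,0]],
  ],
)

```text
time: 12.6
ee_pos: [0.5365, 0.0898, 0.3913]
orientation: [[1.0, 0.003, -0.001], [0.002, -0.231, 0.973], [0.002, -0.973, -0.231]]
force: [-0.1, -0.7, -1.9]
opening: 0.216
grasp_force: 59.1
```

Run:
```python
from h import *
o=env.get_obs();p=np.array(o["ee_pos"]);z=np.array(o["orientation"])[:,2];print(np.round(o["joints"],3),o["qvel"])
s=snap("scene"); tip=p+z*.187
print("head",p+z*.156,"tip",tip,proj(s,[p,p+z*.156,tip]))
im=s["image"][:, :].copy();cv2.imwrite("pics/s5.png",im)
snap("top","pics/t5.png")
```

```text
[-0.255  0.335  0.126 -1.285 -1.765  1.84 ] [-0.00299286 -0.00049457 -0.00242637 -0.00614858 -0.00176314  0.00245133]
head [0.53638079 0.24157635 0.35530349] tip [0.53635212 0.27174152 0.34815773] [[365.48732643 109.59708769]
 [452.39926619 150.74482204]
 [469.7589548  159.20945548]]
```

View pics/s5.png

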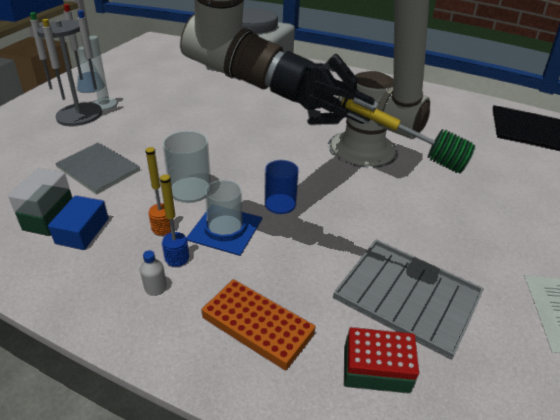

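View pics/t5.png

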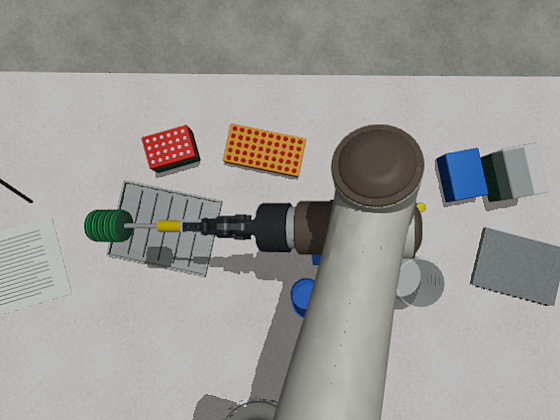

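The scene picture shows the head at (452,150), where my prediction puts it. That is (0.536, 0.242, 0.355), over the tray centre, about 77° tilted. The beaker and bystanders are undisturbed, so I'm handing in.

```bash
python3 -c "
from plant import env
print(env.hand_in())"
```

```text
the job is handed in; nothing more can be done
None
```

I handed the job in with the brush gripped and still, tilted about 77° with its head over the tray centre at about 0.35 m, after two scrubs and drawing it out; the last pictures show the beaker upright in its stand and the bystanders unmoved, but hand-in returned no verdict.

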